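# Count to the third gap of the cellar's jar rack and push the sample jar home

## Task

Count the gaps of the oak jar rack by feel: start at the end post beside the candlestick and run a fingertip along the front of the rack, touching the first, second and third posts in turn; the third gap, counting filled gaps too, begins at that third post. Then push the sample jar that stands out in front of the rack along the counter into this third gap until it rests against the back board. Only slide the jar, never lift or tip it, and leave everything else where it stands.

Things in the scene. Friction and masses are not known exactly. Their poses are not given: they have to be found in the camera images.
- rack: Oak rack fixed to the counter: a row of six open-fronted gaps, 66 mm wide at 78 mm pitch, between seven dividers. No floor or sill: jars stand on the counter. Origin: at counter level, mid-row, on the line of the front posts' axes. x points into the gaps (away from the robot), y along the row to the robot's left, z up. Gap centres at y = +195, +117, +39, -39, -117, -195 mm.
- rack_back (a point): Middle of the lower front edge of the rack's rigid back board, 60 mm behind the line of the post axes. The board closes all gaps behind; it is 66 mm high, with a brass bar along its top to 73 mm above the counter.
- jar: The jar to push: squat amber glass sample jar with a dark metal lid, a plain cylinder 56 mm in diameter and 50 mm high, about 0.1 to 0.2 kg, standing upright and alone on the counter some 90 to 130 mm in front of the posts. Origin: centre of its underside. Fully home against the back board its axis is at rack x = +32 mm.
- divider_1: Divider 1 of 7 of the rack, number 1 being the one at the robot's left end (rack y = +234 mm): round rigid front post 12 mm in diameter and 60 mm high (brass cap to 62 mm), with a 7 mm panel, 48 mm high, running back from it to the back board. Origin: on the post's axis at counter level; axes as the rack's.
- divider_2: Divider 2 of 7 of the rack, number 1 being the one at the robot's left end (rack y = +156 mm): round rigid front post 12 mm in diameter and 60 mm high (brass cap to 62 mm), with a 7 mm panel, 48 mm high, running back from it to the back board. Origin: on the post's axis at counter level; axes as the rack's.
- divider_3: Divider 3 of 7 of the rack, number 1 being the one at the robot's left end (rack y = +78 mm): round rigid front post 12 mm in diameter and 60 mm high (brass cap to 62 mm), with a 7 mm panel, 48 mm high, running back from it to the back board. Origin: on the post's axis at counter level; axes as the rack's.
- divider_4: Divider 4 of 7 of the rack, number 1 being the one at the robot's left end (rack y = +0 mm): round rigid front post 12 mm in diameter and 60 mm high (brass cap to 62 mm), with a 7 mm panel, 48 mm high, running back from it to the back board. Origin: on the post's axis at counter level; axes as the rack's.
- divider_5: Divider 5 of 7 of the rack, number 1 being the one at the robot's left end (rack y = -78 mm): round rigid front post 12 mm in diameter and 60 mm high (brass cap to 62 mm), with a 7 mm panel, 48 mm high, running back from it to the back board. Origin: on the post's axis at counter level; axes as the rack's.
- divider_6: Divider 6 of 7 of the rack, number 1 being the one at the robot's left end (rack y = -156 mm): round rigid front post 12 mm in diameter and 60 mm high (brass cap to 62 mm), with a 7 mm panel, 48 mm high, running back from it to the back board. Origin: on the post's axis at counter level; axes as the rack's.
- divider_7: Divider 7 of 7 of the rack, number 1 being the one at the robot's left end (rack y = -234 mm): round rigid front post 12 mm in diameter and 60 mm high (brass cap to 62 mm), with a 7 mm panel, 48 mm high, running back from it to the back board. Origin: on the post's axis at counter level; axes as the rack's.
- jar_b: Jar like the task's jar, already home in one of the gaps (second from the left end). Leave it. Origin: centre of underside.
- jar_c: Jar like the task's jar, already home in one of the gaps (second from the right end). Leave it. Origin: centre of underside.
- candlestick: Black iron candlestick with a cream taper, round foot 80 mm in diameter, 245 mm high, standing about 125 mm beyond one end post of the rack, at the left or the right end: it marks the end where the count begins. Origin: centre of underside. Leave it.
- bottle: Green half bottle, 62 mm in diameter, 235 mm high, standing beyond the other end of the rack. Origin: centre of underside. Leave it.
- stopper: Bottle stopper standing on its cork, with a wooden cap 38 mm in diameter, 38 mm high, in front of the rack towards one end. Origin: centre of underside. Leave it.
- votive: Small white ceramic cup, 60 mm in diameter, 42 mm high, in front of the rack towards the end away from the stopper. Origin: centre of underside. Leave it.
- corkscrew: Folded waiter's corkscrew lying at the left, 115 mm long, 12 mm high, x along it. Leave it.
- dish: White bowl, 90 mm in diameter, 40 mm high, at the right. Origin: centre of underside. Leave it.
Things that resemble listed ones, but are neither listed nor needed, are in the scene too. Leave any red or turquoise look-alike of the jar alone.

How it is judged:
By the outcome, as a careful person would: the job done as asked, in the order asked, and still so for the second after the job is handed in, with the robot touching nothing.
It also fails if it takes over 72 s, if anything falls off the work surface, if the arm or the gripper's body presses on something with over 40 N, if the wrist force passes 120 N, or if a joint passes its speed limit or range.

## Robot

A 6-joint arm with a two-finger parallel gripper is mounted at the origin on the work surface. World frame = base frame: x ahead of the robot, y to its left, z up, the work surface at z = 0. Lengths are in mm, angles in rad, forces in N, time in s.
With the tool pointing down it reaches from about 350 to 975 mm from the base axis. Payload 7.1 kg.
Tool frame: the origin (TCP) lies at the very end of the fingers, on their centre line; the grasp point (between the pads) lies ctrl.hold_point_z behind it (ctrl.hold_point_z is the distance from the TCP to the grasp point, in mm); z points along the fingers, y is the line along which they close (so a half turn about z gives the same grasp; the last joint's range is limited). The gripper opens to 88 mm and grips with 3 to 60 N. Pads are 20 mm wide; open, the fingers measure 115 mm over their backs; the gripper's body (75 mm by 178 mm) begins 61 mm behind the grasp point.
Start: joints at [1.18, 0.423, 1.63, -0, 1.089, -0.019], TCP at [227.026, 582.292, 222.675] pointing down, gripper open.
Joint ranges: [-3, 3], [-0.9, 2.11], [0.09, 2.58], [-1.31, 4.45], [0.11, 2.69], [-2.54, 2.54]. Speed limits (rad/s): [2.39, 2.39, 3.01, 3.14, 3.14, 3.14].

## Interface

Orientations are given as a rotation vector (axis times angle).
In Python, from workcell import ctrl gives the robot as it stands. The module is installed in compiled form; this text tells all that it offers.
- The arm moves only by the shell command python3 -m creep 'ROWS'. ROWS is JSON, a list of rows, each an object with "translation": the shift along the tool's x, y, z in mm, a list of three; "angular": the turn, a rotation vector about the tool's x, y, z in rad, a list of three; "jaw": the opening, from 0 (shut) to 1 (fully open). A call has exactly 8 rows; each row is the pose to reach, as a shift and turn from the pose commanded when the call began, along the tool's axes at that moment; what a row does not reach only later rows make up. A row lasts 1/8 s, in which the tool goes at most 62.5 mm and 10.7 degrees, less where a joint would pass 70% of its speed; a pose out of reach is approached as far as the arm can. A call with a gripper value outside its range is refused whole. The fingers move at their own pace and stop on an object; the grip force is fixed at half the most. Time passes only in rows, so rows that repeat a pose let the fingers close, or fill a call up. It gives the time, the measured TCP pose, the force, the opening and the grip force at its end, in the units of the state.
- ctrl.get_obs(): the state, without advancing time (a new reading comes with each control period).
- ctrl.get_image(name): name is "side" or "top"; returns the picture (480x640x3 uint8, red, green, blue); there is no depth.
- ctrl.camera_info(name): a dict with "camera_matrix" (3x3 intrinsics, pixels), "world_from_camera" (4x4, takes a point from camera to world coordinates). Camera axes: x right, y up, looking along -z (the intrinsics and any distortion apply to the point x, -y, -z); pixel columns grow to the right and rows downward; lengths in mm; the calibration is good to about 2 mm. A picture is of the moment at which its call begins. camera_info takes no time and is no camera call.
- ctrl.close_job(): hands the job in; it is judged then, once.
Trained networks look in the newest picture that a camera, given by its name, has taken for a name from the list of things; names that differ only in an ending like _2 or _b are one class to them, and where a whole thing is asked for, a point or a joint stands for the part that bears it (a point fixed in the world has none). Each returns a list of dicts, best first, with "score" (0 to 1); they miss things now and then, are a little off and sometimes report something else, mostly with a low value. They report only what shows in the picture. A call takes as long as a camera call. They do not tell look-alikes from the thing itself.
- ctrl.look_for(camera, label): "rect" ([left, top, right, bottom] in pixels, round what is visible of it).
The state is a dict: "t": time; "qpos": joint angles; "qvel": joint speeds; "joint_torque": joint torques, N m; "ee_pos": TCP position; "orientation": TCP orientation; "ft_force": force on the tool from outside, world axes, zero at the start; "moment": the same for the moment, N m; "width": finger opening in mm; "grasp_force": force on a finger pad.
Only numpy, scipy, OpenCV 4.12 (cv2) and the standard library are available. Lean on these libraries where they do the work, as an engineer would, in place of code of your own. Each camera call takes 0.05 s, during which the arm holds its last target. There are 200 camera calls.

## Working session

There is one attempt and no reset: what is moved stays moved. The work goes in short steps, Python scripts to look and compute and a shell command to move; the robot and the scene stay as the last step left them, time stands still between calls to the robot, and variables do not carry over. Pictures are saved under pics/ and viewed, at most 10 in all, crops included, and the job is handed in when it is done.

```bash
mkdir -p pics
python3 - <<'E'
from workcell import ctrl
import cv2,numpy as np
o=ctrl.get_obs();print(o['t'],o['ee_pos'],o['orientation'],o['ft_force'],o['width'],ctrl.hold_point_z)
for n in("top","side"):
    im=ctrl.get_image(n);cv2.imwrite(f"pics/{n}0.png",im[:,:,::-1]);c=ctrl.camera_info(n);print(n,np.array(c["camera_matrix"]).tolist(),np.round(c["world_from_camera"],4).tolist(),[k for k in c])
E
```

```text
0.0 [226.81077042 581.80061151 221.90424585] [-5.80613787e-01 -3.08715017e+00  2.34460385e-03] [ 0.16139105  0.61152427 -0.93400783] 88.13989230268007 18.700000000000003
top [[583.6251271697897, 0.0, 323.2974590167595], [0.0, 583.6251271697897, 238.95500195732893], [0.0, 0.0, 1.0]] [[-0.0216, 0.9794, -0.2008, 169.1579], [-0.9998, -0.0217, 0.0014, -2.7325], [-0.003, 0.2008, 0.9796, 1709.5031], [0.0, 0.0, 0.0, 1.0]] ['camera_matrix', 'world_from_camera']
side [[570.8753731740953, 0.0, 324.67432824953875], [0.0, 570.8753731740953, 245.1314432237425], [0.0, 0.0, 1.0]] [[0.7096, 0.5132, -0.4828, -224.5156], [-0.7044, 0.5002, -0.5036, -784.788], [-0.017, 0.6975, 0.7164, 1132.1679], [0.0, 0.0, 0.0, 1.0]] ['camera_matrix', 'world_from_camera']
```

View pics/top0.png

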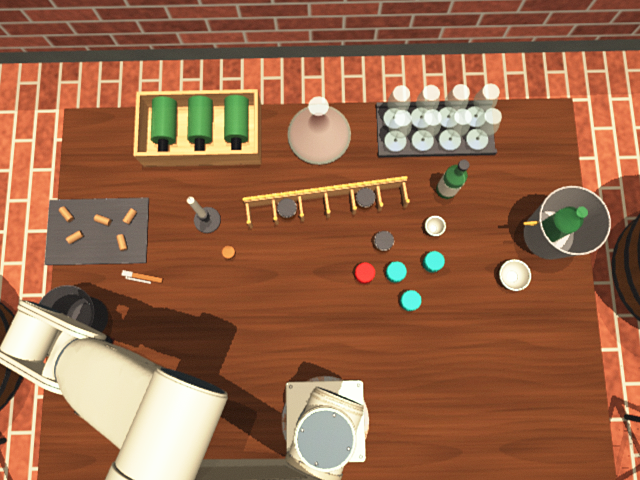

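View pics/side0.png

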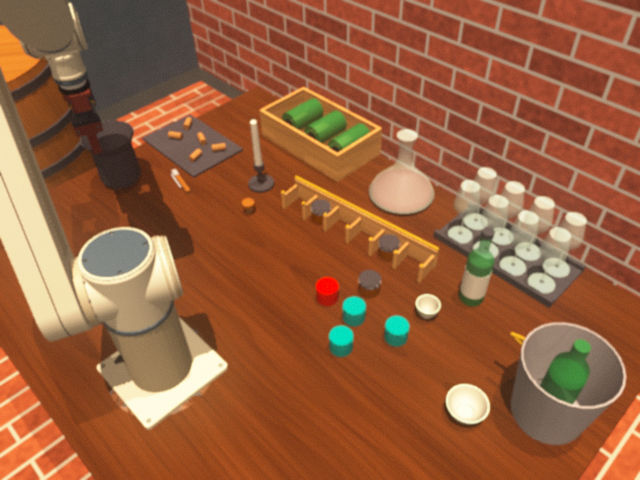

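The candlestick (top 207,218) is at the left end, so the count starts at divider_1 (248,222). These could be the jar, by top-view pixel: dark lid (384,241), red (365,272), turquoise (397,271), (434,261), (411,300). The dark-lidded one alone in front fits the description. I'll confirm it in an enlarged crop.

Run:
```python
from workcell import ctrl
import cv2,numpy as np
a=cv2.imread("pics/top0.png")[165:315,190:450];cv2.imwrite("pics/topc.png",cv2.resize(a,None,fx=3,fy=3,interpolation=cv2.INTER_CUBIC))
a=cv2.imread("pics/side0.png")[165:355,235:445];cv2.imwrite("pics/sidec.png",cv2.resize(a,None,fx=3,fy=3,interpolation=cv2.INTER_CUBIC))
for n in("top","side"):
  for l in("jar","divider_1","candlestick","stopper","votive"):
    print(n,l,[(np.round(d["rect"],1).tolist(),round(d["score"],2)) for d in ctrl.look_for(n,l)])
```

```text
top jar [([374.7, 228.6, 396.0, 254.7], 0.9), ([355.5, 262.4, 376.4, 284.5], 0.69), ([400.0, 289.4, 424.3, 311.2], 0.66), ([355.5, 190.3, 372.9, 209.4], 0.61), ([278.7, 201.2, 297.3, 221.6], 0.55), ([384.7, 259.6, 410.5, 279.8], 0.52)]
top divider_1 [([398.6, 182.7, 411.1, 204.2], 0.63), ([298.5, 215.5, 304.5, 218.2], 0.59), ([271.6, 199.6, 280.2, 227.4], 0.43), ([244.7, 203.4, 250.8, 228.7], 0.42), ([349.1, 193.9, 355.0, 213.8], 0.4), ([322.9, 191.3, 332.3, 217.5], 0.38)]
top candlestick [([184.8, 195.2, 222.0, 234.0], 0.64)]
top stopper [([400.6, 183.9, 410.9, 203.8], 0.72), ([220.8, 246.1, 236.5, 256.3], 0.44)]
top votive [([423.9, 216.5, 448.3, 237.6], 0.69)]
side jar [([382.7, 315.7, 409.1, 351.3], 0.97), ([308.9, 200.9, 332.4, 226.8], 0.81), ([341.7, 295.6, 367.9, 326.2], 0.79), ([313.3, 275.5, 335.7, 307.1], 0.78), ([376.8, 234.7, 400.2, 260.3], 0.63), ([328.0, 326.2, 356.0, 357.9], 0.62), ([360.3, 269.3, 380.6, 297.3], 0.55), ([282.0, 188.2, 296.4, 206.8], 0.24)]
side divider_1 [([282.2, 186.4, 294.5, 208.0], 0.77), ([303.3, 196.2, 315.9, 217.2], 0.64), ([323.8, 206.8, 341.2, 232.1], 0.63), ([418.4, 257.8, 433.1, 285.1], 0.59), ([395.0, 242.4, 410.1, 266.7], 0.52), ([343.3, 217.1, 357.4, 243.7], 0.51), ([369.4, 230.1, 382.7, 254.6], 0.48)]
side candlestick [([419.2, 256.4, 435.3, 284.2], 0.26)]
side stopper [([242.6, 203.8, 254.6, 214.9], 0.71)]
side votive [([412.0, 292.1, 437.7, 318.6], 0.69), ([242.1, 200.4, 254.0, 214.8], 0.64)]
```

View pics/topc.png

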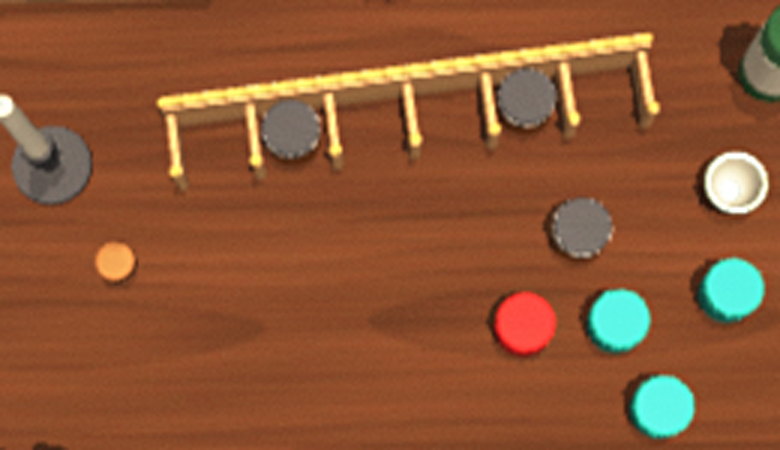

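View pics/sidec.png

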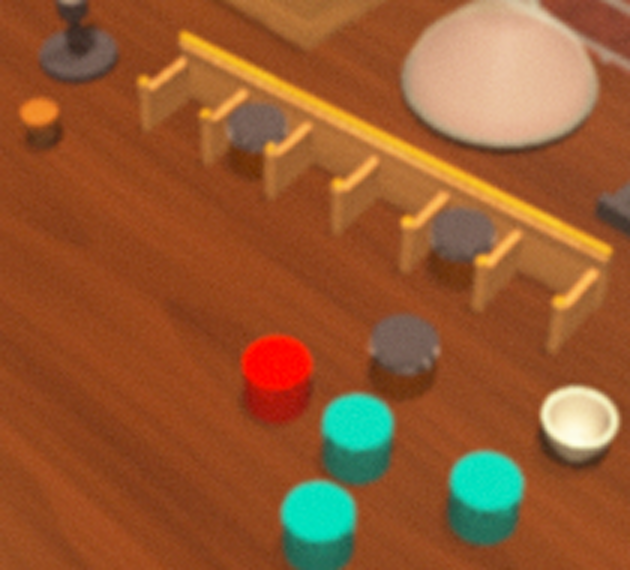

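The crops confirm it: the amber jar with the dark lid is at topc (581,228), which is top (384,241). The red one and three turquoise ones are nearby look-alikes. Post caps run from (176,172) to (653,107). I'll fit the poses from both views.

```bash
cat > h.py <<'E'
from workcell import ctrl
import numpy as np
from scipy.optimize import least_squares
def proj(n,P):
    c=ctrl.camera_info(n);T=np.linalg.inv(np.array(c["world_from_camera"]));K=np.array(c["camera_matrix"])
    q=np.atleast_2d(P)@T[:3,:3].T+T[:3,3];q=q*[1,-1,-1];q=q@K.T;return q[:,:2]/q[:,2:]
def plane(n,uv,z):
    c=ctrl.camera_info(n);T=np.array(c["world_from_camera"]);K=np.array(c["camera_matrix"])
    r=np.linalg.inv(K)@[*uv,1];r=T[:3,:3]@(r*[1,-1,-1]);o=T[:3,3];return o+r*(z-o[2])/r[2]
OFF=dict(top=(190,165),side=(235,165))
crop=lambda n,p:(np.array(p,float)+.5)/3-.5+OFF[n]
rackpt=lambda R,x,y:np.array([R[0]+x*np.cos(R[2])-y*np.sin(R[2]),R[1]+x*np.sin(R[2])+y*np.cos(R[2])])
E
python3 - <<'E'
from h import *
t=crop("top",[(176,172),(256,161),(336,150),(415,140),(492,130),(570,121),(653,107)])
s=crop("side",[(145,82),(207,115),(271,150),(338,185),(408,222),(482,262),(559,303)])
ys=np.arange(234,-235,-78)
pts=lambda R:np.array([[*rackpt(R,0,y),62] for y in ys])
for use in("top","side","both"):
    f=lambda R:np.concatenate([(proj(n,pts(R))-u).ravel() for n,u in(("top",t),("side",s)) if use in(n,"both")])
    r=least_squares(f,[600,0,0.1],x_scale=[1,1,.01]);print(use,r.x,np.sqrt(np.mean(r.fun**2)))
R=r.x;print(r.fun.reshape(-1,2).round(1).tolist())
c,sn=np.cos(R[2]),np.sin(R[2])
def show(l,w):
    d=w[:2]-R[:2];print(l,w.round(1),"rack",round(d[0]*c+d[1]*sn,1),round(-d[0]*sn+d[1]*c,1))
for n,L in dict(top=[("jar",581,228,50),("red",525,323,50),("t1",620,321,50),("t2",733,289,50),("t3",663,406,50),("stop",115,262,38),("vot",736,183,42),("cand",52,165,10),("jb",291,128,50),("jc",526,98,50)],side=[("jar",405,337,50),("red",277,362,50),("t1",358,422,50),("vot",579,418,42),("stop",40,112,38),("jb",257,127,50),("jc",463,233,50)]).items():
    for l,u,v,z in L: show(n+" "+l,plane(n,crop(n,(u,v)),z))
for y in (234,156,78,39): print(y,rackpt(R,0,y).round(1))
E
```

```text
top [ 5.88585548e+02 -1.99728354e+01  1.14093183e-01] 0.474498312774561
side [ 5.89408025e+02 -2.59577550e+01  1.09655562e-01] 0.22422200178484603
both [ 5.89497038e+02 -2.27929691e+01  1.12067838e-01] 0.81539565365456
[[0.5, -0.5], [0.5, -0.3], [0.5, -0.1], [0.7, -0.3], [1.6, -0.4], [2.1, -0.9], [0.8, 0.3], [-1.1, -0.7], [-1.1, -0.7], [-1.0, -0.9], [-0.8, -0.6], [-0.7, -0.4], [-0.7, -0.6], [-0.6, -0.5]]
top jar [ 500.5 -179.1   50. ] rack -106.0 -145.4
top red [ 409.  -121.7   50. ] rack -190.4 -78.1
top t1 [ 409.  -212.6   50. ] rack -200.6 -168.4
top t2 [ 437.5 -322.4   50. ] rack -184.5 -280.7
top t3 [ 326.9 -249.4   50. ] rack -286.3 -195.9
top stop [479.2 273.1  38. ] rack -76.5 306.3
top vot [ 543.5 -333.1   42. ] rack -80.4 -303.2
top cand [584.3 341.7  10. ] rack 35.6 362.8
top jb [606.5 100.3  50. ] rack 30.7 120.4
top jc [ 631.8 -130.6   50. ] rack 29.9 -111.9
side jar [ 505.  -183.8   50. ] rack -102.0 -150.6
side red [ 411.  -126.7   50. ] rack -189.0 -83.3
side t1 [ 412.  -217.3   50. ] rack -198.1 -173.4
side vot [ 544.1 -337.1   42. ] rack -80.3 -307.3
side stop [480.7 267.4  38. ] rack -75.7 300.5
side jb [602.4  91.7  50. ] rack 25.6 112.3
side jc [ 631.2 -138.8   50. ] rack 28.5 -120.0
234 [563.3 209.7]
156 [572.1 132.2]
78 [580.8  54.7]
39 [585.1  16. ]
```

```bash
cat >> h.py <<'E'
from scipy.spatial.transform import Rotation as Ro
import json,os
# commanded pose log: position, yaw of tool y (tool pointing straight down)
def load(): return json.load(open("cmd.json")) if os.path.exists("cmd.json") else dict(p=[227.026,582.292,222.675],yaw=float(np.arctan2(*Ro.from_rotvec([-5.80613787e-01,-3.08715017,0.0023]).as_matrix()[[1,0],1])))
def axes(yaw):
    y=np.array([np.cos(yaw),np.sin(yaw),0]);z=np.array([0,0,-1.]);return np.stack([np.cross(y,z),y,z],1)
def went(tr,turn):   # note a typed final row
    c=load();c["p"]=(np.array(c["p"])+axes(c["yaw"])@np.array(tr,float)).tolist();c["yaw"]-=turn;json.dump(c,open("cmd.json","w"));return c
def goal(p,yaw=None):
    c=load();print("shift",(axes(c["yaw"]).T@(np.array(p)-c["p"])).round(1),"turn z",None if yaw is None else round(c["yaw"]-yaw,3))
def meas():
    o=ctrl.get_obs();print("t",round(o["t"],2),"ee",o["ee_pos"].round(1),"cmd",np.round(load()["p"],1),round(load()["yaw"],3),"F",o["ft_force"].round(1),"w",round(o["width"],1))
RACK=np.array([589.5,-22.8,.1121])
E
python3 - <<'E'
from h import *
print(load());print(axes(load()["yaw"]).round(3), Ro.from_rotvec(ctrl.get_obs()["orientation"]).as_matrix().round(3));meas()
goal([*rackpt(RACK,-60,234),180],.112)
E
```

```text
{'p': [227.026, 582.292, 222.675], 'yaw': 1.1989908693723264}
[[-0.932  0.363  0.   ]
 [ 0.363  0.932  0.   ]
 [ 0.     0.    -1.   ]] [[-0.932  0.363  0.   ]
 [ 0.363  0.932  0.   ]
 [-0.     0.    -1.   ]]
t 0.6 ee [227.  582.3 222.7] cmd [227.  582.3 222.7] 1.199 F [-0.3  0.2  1.2] w 87.6
shift [-395.6 -252.8   42.7] turn z 1.087
```

```bash
python3 -m creep '[{"translation":[-50,-32,5],"angular":[0,0,0.136],"jaw":0},{"translation":[-99,-63,10],"angular":[0,0,0.272],"jaw":0},{"translation":[-148,-95,16],"angular":[0,0,0.408],"jaw":0},{"translation":[-198,-126,21],"angular":[0,0,0.544],"jaw":0},{"translation":[-247,-158,26],"angular":[0,0,0.68],"jaw":0},{"translation":[-297,-190,32],"angular":[0,0,0.816],"jaw":0},{"translation":[-346,-221,37],"angular":[0,0,0.952],"jaw":0},{"translation":[-396,-253,43],"angular":[0,0,1.087],"jaw":0}]'
python3 - <<'E'
from h import *
went([-396,-253,43],1.087);meas();print(ctrl.get_obs()["orientation"].round(3))
goal([*rackpt(RACK,-60,234),30],.112);goal([*rackpt(RACK,-24,234),30])
E
```

```text
t: 1.6
ee_pos: [505.3, 201.2, 179.9]
orientation: [2.098, 2.337, 0.001]
ft_force: [1.0, 0.3, -0.3]
width: 11.6
grasp_force: 0.0
t 1.6 ee [505.3 201.2 179.9] cmd [504.1 202.7 179.7] 0.112 F [ 1.   0.3 -0.3] w 11.6
[2.098e+00 2.337e+00 1.000e-03]
shift [  0.3  -0.3 149.7] turn z -0.0
shift [  0.3  35.7 149.7] turn z None
```

```bash
python3 -m creep '[{"translation":[0,0,30],"angular":[0,0,0],"jaw":0},{"translation":[0,0,70],"angular":[0,0,0],"jaw":0},{"translation":[0,0,110],"angular":[0,0,0],"jaw":0},{"translation":[0,0,140],"angular":[0,0,0],"jaw":0},{"translation":[0,10,150],"angular":[0,0,0],"jaw":0},{"translation":[0,20,150],"angular":[0,0,0],"jaw":0},{"translation":[0,30,150],"angular":[0,0,0],"jaw":0},{"translation":[0,30,150],"angular":[0,0,0],"jaw":0}]'
python3 - <<'E'
from h import *
went([0,30,150],0);meas();goal([*rackpt(RACK,-20,234),30])
import cv2
for n in("top","side"): cv2.imwrite(f"pics/{n}1.png",ctrl.get_image(n)[:,:,::-1])
a=cv2.imread("pics/side1.png")[130:300,200:440];cv2.imwrite("pics/sc1.png",cv2.resize(a,None,fx=3,fy=3,interpolation=cv2.INTER_CUBIC))
print(proj("side",[load()["p"]]))
E
```

```text
t: 2.6
ee_pos: [535.9, 206.5, 31.0]
orientation: [2.093, 2.341, 0.004]
ft_force: [-0.0, 0.1, -0.6]
width: 0.3
grasp_force: 0.0
t 2.6 ee [535.9 206.5  31. ] cmd [533.9 206.1  29.7] 0.112 F [-0.   0.1 -0.6] w 0.3
shift [ 0.3  9.7 -0.3] turn z None
[[275.99957781 205.18692512]]
```

View pics/sc1.png

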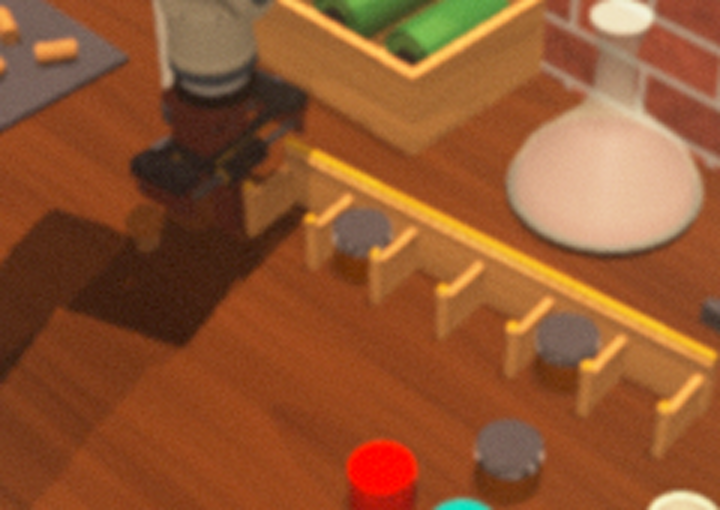

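The picture shows the fingertip just in front of post 1, at crop (240,225), and nothing else is touched. Now creep in until contact.

```bash
python3 -m creep '[{"translation":[0,2,0],"angular":[0,0,0],"jaw":0},{"translation":[0,4,0],"angular":[0,0,0],"jaw":0},{"translation":[0,6,0],"angular":[0,0,0],"jaw":0},{"translation":[0,7,0],"angular":[0,0,0],"jaw":0},{"translation":[0,8,0],"angular":[0,0,0],"jaw":0},{"translation":[0,9,0],"angular":[0,0,0],"jaw":0},{"translation":[0,10,0],"angular":[0,0,0],"jaw":0},{"translation":[0,10,0],"angular":[0,0,0],"jaw":0}]'
python3 - <<'E'
from h import *
went([0,10,0],0);meas();
E
```

```text
t: 3.7
ee_pos: [543.9, 207.2, 29.7]
orientation: [2.094, 2.342, 0.0]
ft_force: [-0.6, -0.2, 0.8]
width: 0.3
grasp_force: 0.0
t 3.7 ee [543.9 207.2  29.7] cmd [543.8 207.2  29.7] 0.112 F [-0.6 -0.2  0.8] w 0.3
```

```bash
python3 -m creep '[{"translation":[0,0.5,0],"angular":[0,0,0],"jaw":0},{"translation":[0,1,0],"angular":[0,0,0],"jaw":0},{"translation":[0,1.5,0],"angular":[0,0,0],"jaw":0},{"translation":[0,2,0],"angular":[0,0,0],"jaw":0},{"translation":[0,2.5,0],"angular":[0,0,0],"jaw":0},{"translation":[0,3,0],"angular":[0,0,0],"jaw":0},{"translation":[0,3,0],"angular":[0,0,0],"jaw":0},{"translation":[0,3,0],"angular":[0,0,0],"jaw":0}]'
python3 - <<'E'
from h import *
went([0,3,0],0);meas();
E
```

```text
t: 4.7
ee_pos: [546.8, 207.5, 29.7]
orientation: [2.094, 2.342, -0.0]
ft_force: [-0.9, 0.5, -0.8]
width: 0.6
grasp_force: 0.0
t 4.7 ee [546.8 207.5  29.7] cmd [546.8 207.5  29.7] 0.112 F [-0.9  0.5 -0.8] w 0.6
```

```bash
python3 -m creep '[{"translation":[0,0.5,0],"angular":[0,0,0],"jaw":0},{"translation":[0,1,0],"angular":[0,0,0],"jaw":0},{"translation":[0,1.5,0],"angular":[0,0,0],"jaw":0},{"translation":[0,2,0],"angular":[0,0,0],"jaw":0},{"translation":[0,2.5,0],"angular":[0,0,0],"jaw":0},{"translation":[0,3,0],"angular":[0,0,0],"jaw":0},{"translation":[0,3,0],"angular":[0,0,0],"jaw":0},{"translation":[0,3,0],"angular":[0,0,0],"jaw":0}]'
python3 - <<'E'
from h import *
went([0,3,0],0);meas();
E
```

```text
t: 5.7
ee_pos: [549.4, 207.8, 29.6]
orientation: [-2.093, -2.342, 0.001]
ft_force: [-1.6, -0.7, 0.6]
width: 0.3
grasp_force: 1.0
t 5.7 ee [549.4 207.8  29.6] cmd [549.8 207.9  29.7] 0.112 F [-1.6 -0.7  0.6] w 0.3
```

```bash
python3 -m creep '[{"translation":[0,0.5,0],"angular":[0,0,0],"jaw":0},{"translation":[0,1,0],"angular":[0,0,0],"jaw":0},{"translation":[0,1.5,0],"angular":[0,0,0],"jaw":0},{"translation":[0,2,0],"angular":[0,0,0],"jaw":0},{"translation":[0,2,0],"angular":[0,0,0],"jaw":0},{"translation":[0,2,0],"angular":[0,0,0],"jaw":0},{"translation":[0,2,0],"angular":[0,0,0],"jaw":0},{"translation":[0,2,0],"angular":[0,0,0],"jaw":0}]'
python3 - <<'E'
from h import *
went([0,2,0],0);meas();
E
```

```text
t: 6.7
ee_pos: [549.7, 207.8, 29.5]
orientation: [-2.092, -2.341, 0.005]
ft_force: [-8.8, 0.8, 5.5]
width: 0.4
grasp_force: 4.7
t 6.7 ee [549.7 207.8  29.5] cmd [551.8 208.1  29.7] 0.112 F [-8.8  0.8  5.5] w 0.4
```

Contact with post 1 at about 549.4 (8.8 N). Next is post 2: back off, go 78 mm along, and touch.

```bash
python3 -m creep '[{"translation":[0,-12,0],"angular":[0,0,0],"jaw":0},{"translation":[-26,-12,0],"angular":[0,0,0],"jaw":0},{"translation":[-52,-12,0],"angular":[0,0,0],"jaw":0},{"translation":[-78,-12,0],"angular":[0,0,0],"jaw":0},{"translation":[-78,-7,0],"angular":[0,0,0],"jaw":0},{"translation":[-78,-4,0],"angular":[0,0,0],"jaw":0},{"translation":[-78,-2,0],"angular":[0,0,0],"jaw":0},{"translation":[-78,-1,0],"angular":[0,0,0],"jaw":0}]'
python3 - <<'E'
from h import *
went([-78,-1,0],0);meas();
E
```

```text
t: 7.7
ee_pos: [558.4, 131.0, 29.5]
orientation: [-2.092, -2.342, 0.003]
ft_force: [-4.9, -0.3, 5.5]
width: 0.3
grasp_force: 3.3
t 7.7 ee [558.4 131.   29.5] cmd [559.5 130.5  29.7] 0.112 F [-4.9 -0.3  5.5] w 0.3
```

```bash
python3 -m creep '[{"translation":[0,-12,0],"angular":[0,0,0],"jaw":0},{"translation":[-26,-12,0],"angular":[0,0,0],"jaw":0},{"translation":[-52,-12,0],"angular":[0,0,0],"jaw":0},{"translation":[-78,-12,0],"angular":[0,0,0],"jaw":0},{"translation":[-78,-6,0],"angular":[0,0,0],"jaw":0},{"translation":[-78,-3,0],"angular":[0,0,0],"jaw":0},{"translation":[-78,-1,0],"angular":[0,0,0],"jaw":0},{"translation":[-78,0.5,0],"angular":[0,0,0],"jaw":0}]'
python3 - <<'E'
from h import *
went([-78,0.5,0],0);meas();
E
```

```text
t: 8.7
ee_pos: [567.3, 53.6, 29.4]
orientation: [-2.091, -2.342, 0.003]
ft_force: [-5.7, 0.8, 5.6]
width: 0.9
grasp_force: 3.8
t 8.7 ee [567.3  53.6  29.4] cmd [568.7  53.   29.7] 0.112 F [-5.7  0.8  5.6] w 0.9
```

Post 3 is touched. Feel its inner side from within the third gap to fix the rack's y position.

```bash
python3 -m creep '[{"translation":[0,-8,0],"angular":[0,0,0],"jaw":0},{"translation":[-20,-8,0],"angular":[0,0,0],"jaw":0},{"translation":[-39,-8,0],"angular":[0,0,0],"jaw":0},{"translation":[-39,4,0],"angular":[0,0,0],"jaw":0},{"translation":[-39,15,0],"angular":[0,0,0],"jaw":0},{"translation":[-28,15,0],"angular":[0,0,0],"jaw":0},{"translation":[-22,15,0],"angular":[0,0,0],"jaw":0},{"translation":[-20,15,0],"angular":[0,0,0],"jaw":0}]'
python3 - <<'E'
from h import *
went([-20,15,0],0);meas();
E
python3 -m creep '[{"translation":[0.5,0,0],"angular":[0,0,0],"jaw":0},{"translation":[1,0,0],"angular":[0,0,0],"jaw":0},{"translation":[1.5,0,0],"angular":[0,0,0],"jaw":0},{"translation":[2,0,0],"angular":[0,0,0],"jaw":0},{"translation":[2.5,0,0],"angular":[0,0,0],"jaw":0},{"translation":[3,0,0],"angular":[0,0,0],"jaw":0},{"translation":[3,0,0],"angular":[0,0,0],"jaw":0},{"translation":[3,0,0],"angular":[0,0,0],"jaw":0}]'
python3 - <<'E'
from h import *
went([3,0,0],0);meas();
E
```

```text
t: 9.7
ee_pos: [585.2, 35.8, 29.5]
orientation: [-2.092, -2.343, 0.001]
ft_force: [0.2, -0.4, 0.3]
width: 0.6
grasp_force: 0.0
t 9.7 ee [585.2  35.8  29.5] cmd [585.8  34.8  29.7] 0.112 F [ 0.2 -0.4  0.3] w 0.6
t: 10.7
ee_pos: [585.5, 37.8, 29.7]
orientation: [2.094, 2.342, 0.0]
ft_force: [-0.2, -0.4, 0.6]
width: 0.9
grasp_force: 0.0
t 10.7 ee [585.5  37.8  29.7] cmd [585.5  37.8  29.7] 0.112 F [-0.2 -0.4  0.6] w 0.9
```

```bash
python3 -m creep '[{"translation":[0.5,0,0],"angular":[0,0,0],"jaw":0},{"translation":[1,0,0],"angular":[0,0,0],"jaw":0},{"translation":[1.5,0,0],"angular":[0,0,0],"jaw":0},{"translation":[2,0,0],"angular":[0,0,0],"jaw":0},{"translation":[2.5,0,0],"angular":[0,0,0],"jaw":0},{"translation":[3,0,0],"angular":[0,0,0],"jaw":0},{"translation":[3.5,0,0],"angular":[0,0,0],"jaw":0},{"translation":[4,0,0],"angular":[0,0,0],"jaw":0}]'
python3 - <<'E'
from h import *
went([4,0,0],0);meas();
E
```

```text
t: 11.7
ee_pos: [585.4, 38.9, 29.7]
orientation: [2.091, 2.341, -0.004]
ft_force: [2.4, -20.6, 0.1]
width: 0.5
grasp_force: 9.8
t 11.7 ee [585.4  38.9  29.7] cmd [585.   41.8  29.7] 0.112 F [  2.4 -20.6   0.1] w 0.5
```

```bash
sed -i 's/^RACK=.*/RACK=np.array([589.5,-22.7,.1121])/' h.py
python3 - <<'E'
from h import *
goal([*rackpt(RACK,-104,-212),12]); goal([*rackpt(RACK,-104,39-35.7),12])
E
python3 -m creep '[{"translation":[-12,0,0],"angular":[0,0,0],"jaw":0},{"translation":[-22,-20,0],"angular":[0,0,0],"jaw":0},{"translation":[-22,-50,0],"angular":[0,0,0],"jaw":0},{"translation":[-22,-70,-20],"angular":[0,0,0],"jaw":0},{"translation":[-22,-85,-50],"angular":[0,0,0],"jaw":0.1},{"translation":[-60,-95,-70],"angular":[0,0,0],"jaw":0.25},{"translation":[-110,-100,-80],"angular":[0,0,0],"jaw":0.25},{"translation":[-160,-100,-80],"angular":[0,0,0],"jaw":0.25}]'
python3 - <<'E'
from h import *
went([-160,-100,-80],0);meas()
goal([*rackpt(RACK,-104,-212),12])
E
```

```text
shift [-276.6 -106.8   17.7] turn z None
shift [ -61.3 -106.8   17.7] turn z None
t: 12.7
ee_pos: [504.0, -129.6, 110.9]
orientation: [2.092, 2.342, 0.002]
ft_force: [0.2, 0.7, -0.3]
width: 22.2
grasp_force: 0.0
t 12.7 ee [ 504.  -129.6  110.9] cmd [ 503.6 -128.4  109.7] 0.112 F [ 0.2  0.7 -0.3] w 22.2
shift [-116.6   -6.8   97.7] turn z None
```

```bash
python3 -m creep '[{"translation":[-40,-3,0],"angular":[0,0,0],"jaw":0.25},{"translation":[-80,-7,0],"angular":[0,0,0],"jaw":0.25},{"translation":[-117,-7,0],"angular":[0,0,0],"jaw":0.25},{"translation":[-117,-7,20],"angular":[0,0,0],"jaw":0.25},{"translation":[-117,-7,50],"angular":[0,0,0],"jaw":0.25},{"translation":[-117,-7,80],"angular":[0,0,0],"jaw":0.25},{"translation":[-117,-7,98],"angular":[0,0,0],"jaw":0.25},{"translation":[-117,-7,98],"angular":[0,0,0],"jaw":0.25}]'
python3 - <<'E'
from h import *
import cv2
went([-117,-7,98],0);meas()
goal([*rackpt(RACK,-104,39-35.7),12])
cv2.imwrite("pics/side2.png",ctrl.get_image("side")[:,:,::-1]);a=cv2.imread("pics/side2.png")[200:350,270:470];cv2.imwrite("pics/sc2.png",cv2.resize(a,None,fx=3.5,fy=3.5,interpolation=cv2.INTER_CUBIC))
E
```

```text
t: 13.7
ee_pos: [508.9, -245.0, 10.6]
orientation: [-2.092, -2.341, 0.001]
ft_force: [-0.5, -0.3, 0.1]
width: 22.2
grasp_force: 0.0
t 13.7 ee [ 508.9 -245.    10.6] cmd [ 509.7 -245.5   11.7] 0.112 F [-0.5 -0.3  0.1] w 22.2
shift [ 2.157e+02  2.000e-01 -3.000e-01] turn z None
```

View pics/sc2.png

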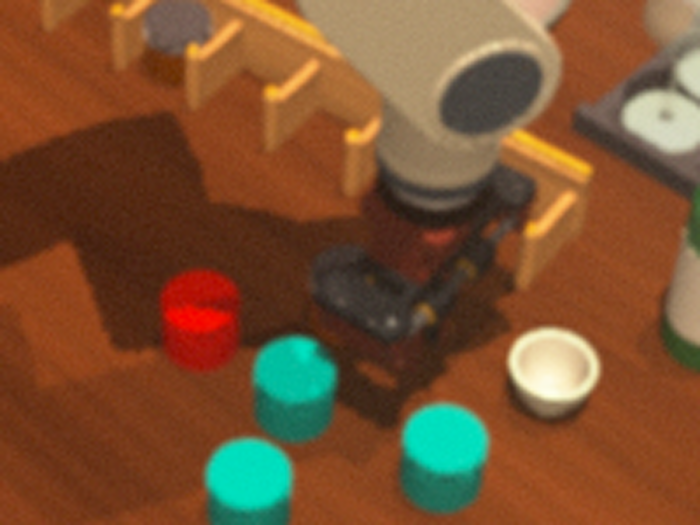

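The fingers are down beside the hidden jar, clear of the turquoise jar (445,455) and the votive (553,370). Begin the sideways push.

```bash
python3 -m creep '[{"translation":[10,0,0],"angular":[0,0,0],"jaw":0.25},{"translation":[18,0,0],"angular":[0,0,0],"jaw":0.25},{"translation":[23,0,0],"angular":[0,0,0],"jaw":0.25},{"translation":[27,0,0],"angular":[0,0,0],"jaw":0.25},{"translation":[32,0,0],"angular":[0,0,0],"jaw":0.25},{"translation":[38,0,0],"angular":[0,0,0],"jaw":0.25},{"translation":[46,0,0],"angular":[0,0,0],"jaw":0.25},{"translation":[56,0,0],"angular":[0,0,0],"jaw":0.25}]'
python3 - <<'E'
from h import *
went([56,0,0],0);meas()
E
python3 -m creep '[{"translation":[10,0,0],"angular":[0,0,0],"jaw":0.25},{"translation":[20,0,0],"angular":[0,0,0],"jaw":0.25},{"translation":[30,0,0],"angular":[0,0,0],"jaw":0.25},{"translation":[40,0,0],"angular":[0,0,0],"jaw":0.25},{"translation":[50,0,0],"angular":[0,0,0],"jaw":0.25},{"translation":[60,0,0],"angular":[0,0,0],"jaw":0.25},{"translation":[70,0,0],"angular":[0,0,0],"jaw":0.25},{"translation":[80,0,0],"angular":[0,0,0],"jaw":0.25}]'
python3 - <<'E'
from h import *
went([80,0,0],0);meas();goal([*rackpt(RACK,-104,39-35.7),12])
for n in("top","side"):
  ctrl.get_image(n)
  print(n,[(np.round(d["rect"],1).tolist(),round(d["score"],2)) for d in ctrl.look_for(n,"jar")])
print(proj("top",[[*rackpt(RACK,-104,-41),50]]),proj("side",[[*rackpt(RACK,-104,-41),25]]))
E
```

```text
t: 14.75
ee_pos: [503.3, -189.3, 11.7]
orientation: [2.094, 2.342, -0.0]
ft_force: [-0.1, -2.4, 0.2]
width: 21.9
grasp_force: 0.7
t 14.75 ee [ 503.3 -189.3   11.7] cmd [ 503.4 -189.8   11.7] 0.112 F [-0.1 -2.4  0.2] w 21.9
t: 15.75
ee_pos: [494.4, -109.7, 11.7]
orientation: [-2.094, -2.342, 0.0]
ft_force: [-0.3, -1.9, 0.8]
width: 21.9
grasp_force: 0.6
t 15.75 ee [ 494.4 -109.7   11.7] cmd [ 494.5 -110.3   11.7] 0.112 F [-0.3 -1.9  0.8] w 21.9
shift [79.7  0.2 -0.3] turn z None
top [([277.8, 199.5, 298.4, 216.8], 0.79), ([422.1, 251.3, 443.0, 273.3], 0.79), ([401.9, 291.6, 421.1, 310.2], 0.71), ([355.6, 188.0, 370.9, 204.8], 0.61)]
side [([309.8, 198.4, 328.5, 230.3], 0.85), ([340.4, 297.2, 368.0, 326.3], 0.77), ([384.7, 315.4, 408.3, 349.6], 0.74), ([376.3, 233.8, 402.5, 260.0], 0.73), ([314.0, 278.2, 336.6, 306.6], 0.58), ([329.4, 327.1, 352.0, 358.9], 0.58)]
[[347.56916646 244.73491067]] [[334.74847586 264.29185312]]
```

Steady 2 N push. Finish the sideways leg, slowing at the end.

```bash
python3 -m creep '[{"translation":[11,0,0],"angular":[0,0,0],"jaw":0.25},{"translation":[23,0,0],"angular":[0,0,0],"jaw":0.25},{"translation":[35,0,0],"angular":[0,0,0],"jaw":0.25},{"translation":[47,0,0],"angular":[0,0,0],"jaw":0.25},{"translation":[59,0,0],"angular":[0,0,0],"jaw":0.25},{"translation":[69,0,0],"angular":[0,0,0],"jaw":0.25},{"translation":[76,0,0],"angular":[0,0,0],"jaw":0.25},{"translation":[80,0,0],"angular":[0,0,0],"jaw":0.25}]'
python3 - <<'E'
from h import *
went([80,0,0],0);meas()
E
python3 -m creep '[{"translation":[-8,0,0],"angular":[0,0,0],"jaw":0.25},{"translation":[-25,0,0],"angular":[0,0,0],"jaw":0.25},{"translation":[-45,0,-10],"angular":[0,0,0],"jaw":0.25},{"translation":[-70,0,-40],"angular":[0,0,0],"jaw":0.25},{"translation":[-90,-30,-70],"angular":[0,0,0],"jaw":0.25},{"translation":[-100,-60,-90],"angular":[0,0,0],"jaw":0.25},{"translation":[-110,-80,-100],"angular":[0,0,0],"jaw":0.25},{"translation":[-110,-80,-100],"angular":[0,0,0],"jaw":0.25}]'
python3 - <<'E'
from h import *
import cv2
went([-110,-80,-100],0);meas()
for n in("top","side"):
  cv2.imwrite(f"pics/{n}3.png",ctrl.get_image(n)[:,:,::-1])
  print(n,[(np.round(d["rect"],1).tolist(),round(d["score"],2)) for d in ctrl.look_for(n,"jar")])
a=cv2.imread("pics/side3.png")[165:355,235:445];b=cv2.imread("pics/top3.png")[165:315,190:450]
a=cv2.resize(a,(420,380),interpolation=cv2.INTER_CUBIC);b=cv2.resize(b,(380,219),interpolation=cv2.INTER_CUBIC)
c=np.zeros((380,800,3),np.uint8);c[:,:420]=a;c[:219,420:]=b;cv2.imwrite("pics/c3.png",c)
E
```

```text
t: 16.95
ee_pos: [485.5, -30.4, 11.7]
orientation: [2.093, 2.343, 0.0]
ft_force: [0.1, -1.5, 0.1]
width: 21.4
grasp_force: 0.4
t 16.95 ee [485.5 -30.4  11.7] cmd [485.5 -30.8  11.7] 0.112 F [ 0.1 -1.5  0.1] w 21.4
t: 17.95
ee_pos: [417.7, -150.8, 112.4]
orientation: [2.097, 2.338, 0.001]
ft_force: [0.6, -0.9, -0.1]
width: 21.9
grasp_force: 0.0
t 17.95 ee [ 417.7 -150.8  112.4] cmd [ 418.3 -149.1  111.7] 0.112 F [ 0.6 -0.9 -0.1] w 21.9
top [([422.2, 250.1, 442.6, 268.9], 0.83), ([278.4, 200.0, 297.8, 224.3], 0.76), ([310.6, 237.7, 331.4, 266.1], 0.62), ([356.8, 188.1, 372.8, 209.0], 0.52), ([412.6, 289.7, 420.9, 309.2], 0.5)]
side [([345.8, 297.4, 367.6, 326.7], 0.95), ([312.7, 276.9, 337.3, 305.6], 0.94), ([379.3, 234.3, 403.0, 262.6], 0.85), ([327.2, 324.7, 354.7, 355.6], 0.77), ([383.7, 315.7, 407.9, 351.3], 0.75), ([311.3, 201.6, 319.0, 225.5], 0.65), ([301.7, 236.8, 316.6, 248.0], 0.55)]
```

View pics/c3.png

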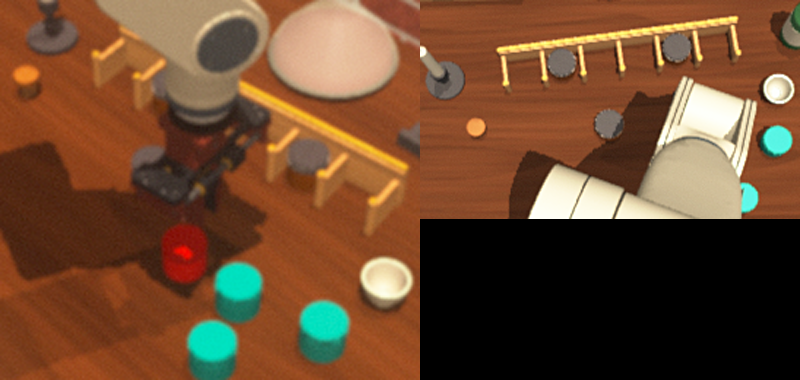

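The jar stands at about top px (319,250), in front of gap 3. All else is unmoved. I'll measure it relative to the rack in the same camera.

Run:
```python
from h import *
import cv2
T=np.array([588.59,-19.97,.1141])
def rk(w,R): d=w[:2]-R[:2];c,s=np.cos(R[2]),np.sin(R[2]);return (d[0]*c+d[1]*s).round(1),(-d[0]*s+d[1]*c).round(1)
im=cv2.imread("pics/top3.png")
for nm,(x0,y0,x1,y1) in dict(jar=(304,234,336,268),jb=(274,192,302,225)).items():
    g=im[y0:y1,x0:x1].astype(int);sat=g.max(2)-g.min(2)
    m=((sat<25)&(g.max(2)>40)).astype(np.uint8);n,l,st,c=cv2.connectedComponentsWithStats(m);k=1+np.argmax(st[1:,4]);u=c[k]+[x0,y0]
    print(nm,u.round(1),st[k],rk(plane("top",u,50),T))
for u in [(608,124)]: print(rk(plane("top",(190+(608-420+.5)*260/380-.5,165+124.5*150/219-.5),50),T))
goal([*rackpt(RACK,-104-60,39),112],.1121+np.pi/2);goal([*rackpt(RACK,-104-60,39),112],.1121-np.pi/2)
print(ctrl.get_obs()["qpos"].round(2))
```

```text
jar [319.1 249.4] [  6   7  19  18 271] (np.float64(-105.8), np.float64(40.0))
jb [286.4 207.5] [  4   7  18  18 255] (np.float64(31.2), np.float64(118.2))
(np.float64(-106.8), np.float64(41.9))
shift [145.4  20.2  -0.3] turn z -1.571
shift [145.4  20.2  -0.3] turn z 1.571
[-0.37  0.35  2.09  0.    0.7  -0.48]
```

```bash
python3 -m creep '[{"translation":[15,2,0],"angular":[0,0,0.18],"jaw":0.2},{"translation":[33,4,0],"angular":[0,0,0.36],"jaw":0.2},{"translation":[52,6,0],"angular":[0,0,0.54],"jaw":0.2},{"translation":[71,9,0],"angular":[0,0,0.72],"jaw":0.2},{"translation":[90,11,0],"angular":[0,0,0.9],"jaw":0.2},{"translation":[109,14,0],"angular":[0,0,1.08],"jaw":0.2},{"translation":[128,16,0],"angular":[0,0,1.26],"jaw":0.2},{"translation":[145,18,0],"angular":[0,0,1.44],"jaw":0.2}]'
python3 - <<'E'
from h import *
went([145,18,0],1.44);meas()
goal([*rackpt(RACK,-168,39),12],.1121-np.pi/2)
E
```

```text
t: 19.15
ee_pos: [420.3, -1.8, 111.1]
orientation: [-3.119, -0.373, 0.001]
ft_force: [0.8, 0.4, 0.4]
width: 17.6
grasp_force: 0.0
t 19.15 ee [420.3  -1.8 111.1] cmd [420.   -3.  111.7] -1.328 F [0.8 0.4 0.4] w 17.6
shift [-1.7 -0.7 99.7] turn z 0.131
```

```bash
python3 -m creep '[{"translation":[-2,-1,10],"angular":[0,0,0.06],"jaw":0.2},{"translation":[-2,-1,30],"angular":[0,0,0.131],"jaw":0.2},{"translation":[-2,-1,50],"angular":[0,0,0.131],"jaw":0.2},{"translation":[-2,-1,70],"angular":[0,0,0.131],"jaw":0.2},{"translation":[-2,-1,85],"angular":[0,0,0.131],"jaw":0.2},{"translation":[-2,-1,95],"angular":[0,0,0.131],"jaw":0.2},{"translation":[-2,-1,100],"angular":[0,0,0.131],"jaw":0.2},{"translation":[-2,-1,100],"angular":[0,0,0.131],"jaw":0.2}]'
python3 - <<'E'
from h import *
went([-2,-1,100],.131);meas()
goal([*rackpt(RACK,-4.6,39),12])
E
```

```text
t: 20.15
ee_pos: [417.8, -2.5, 11.6]
orientation: [-3.137, -0.176, 0.0]
ft_force: [1.1, 0.1, -0.0]
width: 17.6
grasp_force: 0.0
t 20.15 ee [417.8  -2.5  11.6] cmd [417.8  -2.5  11.7] -1.459 F [ 1.1  0.1 -0. ] w 17.6
shift [163.7   0.2  -0.3] turn z None
```

```bash
python3 -m creep '[{"translation":[10,0,0],"angular":[0,0,0],"jaw":0.2},{"translation":[18,0,0],"angular":[0,0,0],"jaw":0.2},{"translation":[23,0,0],"angular":[0,0,0],"jaw":0.2},{"translation":[27,0,0],"angular":[0,0,0],"jaw":0.2},{"translation":[32,0,0],"angular":[0,0,0],"jaw":0.2},{"translation":[40,0,0],"angular":[0,0,0],"jaw":0.2},{"translation":[50,0,0],"angular":[0,0,0],"jaw":0.2},{"translation":[60,0,0],"angular":[0,0,0],"jaw":0.2}]'
python3 - <<'E'
from h import *
went([60,0,0],0);meas()
E
python3 -m creep '[{"translation":[9,0,0],"angular":[0,0,0],"jaw":0.2},{"translation":[17,0,0],"angular":[0,0,0],"jaw":0.2},{"translation":[25,0,0],"angular":[0,0,0],"jaw":0.2},{"translation":[32,0,0],"angular":[0,0,0],"jaw":0.2},{"translation":[38,0,0],"angular":[0,0,0],"jaw":0.2},{"translation":[43,0,0],"angular":[0,0,0],"jaw":0.2},{"translation":[47,0,0],"angular":[0,0,0],"jaw":0.2},{"translation":[50,0,0],"angular":[0,0,0],"jaw":0.2}]'
python3 - <<'E'
from h import *
import cv2
went([50,0,0],0);meas()
for n in("top","side"): cv2.imwrite(f"pics/{n}4.png",ctrl.get_image(n)[:,:,::-1])
a=cv2.imread("pics/side4.png")[165:355,235:445];b=cv2.imread("pics/top4.png")[165:315,190:450]
a=cv2.resize(a,(420,380),interpolation=cv2.INTER_CUBIC);b=cv2.resize(b,(380,219),interpolation=cv2.INTER_CUBIC)
c=np.zeros((380,800,3),np.uint8);c[:,:420]=a;c[:219,420:]=b;cv2.imwrite("pics/c4.png",c)
E
```

```text
t: 21.15
ee_pos: [478.4, 4.3, 11.7]
orientation: [3.137, 0.176, 0.001]
ft_force: [-0.4, 0.1, -1.1]
width: 17.7
grasp_force: 0.3
t 21.15 ee [478.4   4.3  11.7] cmd [477.5   4.2  11.7] -1.459 F [-0.4  0.1 -1.1] w 17.7
t: 22.15
ee_pos: [527.3, 9.8, 11.7]
orientation: [-3.137, -0.176, 0.0]
ft_force: [-1.6, -0.4, -0.1]
width: 17.6
grasp_force: 0.4
t 22.15 ee [527.3   9.8  11.7] cmd [527.1   9.8  11.7] -1.459 F [-1.6 -0.4 -0.1] w 17.6
```

View pics/c4.png

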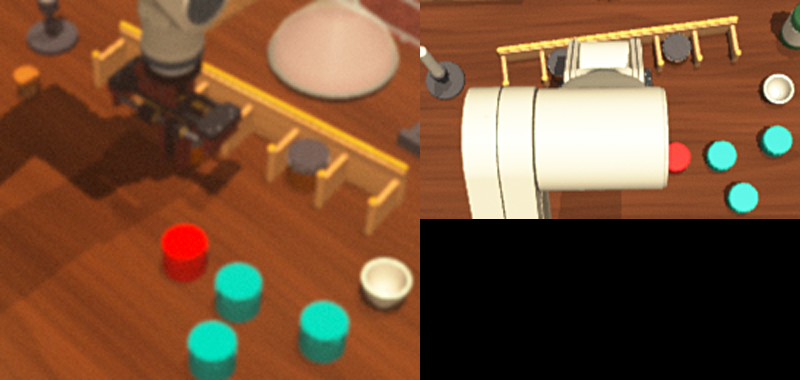

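The jar is hidden under the gripper, but the force shows a steady push and nothing else has moved. Continue gently, watching the force.

```bash
python3 -m creep '[{"translation":[5,0,0],"angular":[0,0,0],"jaw":0.2},{"translation":[10,0,0],"angular":[0,0,0],"jaw":0.2},{"translation":[15,0,0],"angular":[0,0,0],"jaw":0.2},{"translation":[20,0,0],"angular":[0,0,0],"jaw":0.2},{"translation":[25,0,0],"angular":[0,0,0],"jaw":0.2},{"translation":[30,0,0],"angular":[0,0,0],"jaw":0.2},{"translation":[35,0,0],"angular":[0,0,0],"jaw":0.2},{"translation":[40,0,0],"angular":[0,0,0],"jaw":0.2}]'
python3 - <<'E'
from h import *
went([40,0,0],0);meas()
E
python3 -m creep '[{"translation":[2,0,0],"angular":[0,0,0],"jaw":0.2},{"translation":[4,0,0],"angular":[0,0,0],"jaw":0.2},{"translation":[6,0,0],"angular":[0,0,0],"jaw":0.2},{"translation":[8,0,0],"angular":[0,0,0],"jaw":0.2},{"translation":[9,0,0],"angular":[0,0,0],"jaw":0.2},{"translation":[10,0,0],"angular":[0,0,0],"jaw":0.2},{"translation":[11,0,0],"angular":[0,0,0],"jaw":0.2},{"translation":[12,0,0],"angular":[0,0,0],"jaw":0.2}]'
python3 - <<'E'
from h import *
went([12,0,0],0);meas()
E
```

```text
t: 23.25
ee_pos: [567.2, 14.3, 11.7]
orientation: [3.137, 0.176, -0.0]
ft_force: [-1.1, 0.8, -0.5]
width: 17.8
grasp_force: 0.4
t 23.25 ee [567.2  14.3  11.7] cmd [566.9  14.3  11.7] -1.459 F [-1.1  0.8 -0.5] w 17.8
t: 24.25
ee_pos: [578.9, 15.6, 11.7]
orientation: [-3.137, -0.175, 0.0]
ft_force: [-0.9, -0.4, 0.9]
width: 17.5
grasp_force: 0.6
t 24.25 ee [578.9  15.6  11.7] cmd [578.8  15.6  11.7] -1.459 F [-0.9 -0.4  0.9] w 17.5
```

Expected contact is near here. Creep on until the back board is felt.

```bash
python3 -m creep '[{"translation":[0.5,0,0],"angular":[0,0,0],"jaw":0.2},{"translation":[1,0,0],"angular":[0,0,0],"jaw":0.2},{"translation":[1.5,0,0],"angular":[0,0,0],"jaw":0.2},{"translation":[2,0,0],"angular":[0,0,0],"jaw":0.2},{"translation":[2.5,0,0],"angular":[0,0,0],"jaw":0.2},{"translation":[3,0,0],"angular":[0,0,0],"jaw":0.2},{"translation":[3.5,0,0],"angular":[0,0,0],"jaw":0.2},{"translation":[4,0,0],"angular":[0,0,0],"jaw":0.2}]'
python3 - <<'E'
from h import *
went([4,0,0],0);meas()
E
```

```text
t: 25.25
ee_pos: [582.2, 16.0, 11.6]
orientation: [-3.137, -0.176, 0.002]
ft_force: [-4.3, -0.7, 2.9]
width: 17.6
grasp_force: 2.1
t 25.25 ee [582.2  16.   11.6] cmd [582.8  16.   11.7] -1.459 F [-4.3 -0.7  2.9] w 17.6
```

```bash
python3 -m creep '[{"translation":[0.5,0,0],"angular":[0,0,0],"jaw":0.2},{"translation":[1,0,0],"angular":[0,0,0],"jaw":0.2},{"translation":[1.5,0,0],"angular":[0,0,0],"jaw":0.2},{"translation":[1.5,0,0],"angular":[0,0,0],"jaw":0.2},{"translation":[1.5,0,0],"angular":[0,0,0],"jaw":0.2},{"translation":[1.5,0,0],"angular":[0,0,0],"jaw":0.2},{"translation":[1.5,0,0],"angular":[0,0,0],"jaw":0.2},{"translation":[1.5,0,0],"angular":[0,0,0],"jaw":0.2}]'
python3 - <<'E'
from h import *
went([1.5,0,0],0);meas()
E
```

```text
t: 26.25
ee_pos: [582.2, 16.0, 11.4]
orientation: [-3.137, -0.176, 0.007]
ft_force: [-7.8, -1.9, 5.6]
width: 17.3
grasp_force: 4.2
t 26.25 ee [582.2  16.   11.4] cmd [584.3  16.2  11.7] -1.459 F [-7.8 -1.9  5.6] w 17.3
```

The stop is firm at 582.2, so the jar is home. Retreat, rise, swing clear and look.

```bash
python3 -m creep '[{"translation":[-4,0,0],"angular":[0,0,0],"jaw":0.2},{"translation":[-15,0,0],"angular":[0,0,0],"jaw":0.2},{"translation":[-35,0,0],"angular":[0,0,0],"jaw":0.2},{"translation":[-65,0,0],"angular":[0,0,0],"jaw":0.2},{"translation":[-85,0,-30],"angular":[0,0,0],"jaw":0.2},{"translation":[-95,0,-75],"angular":[0,0,0],"jaw":0.2},{"translation":[-105,0,-125],"angular":[0,0,0],"jaw":0.2},{"translation":[-115,0,-170],"angular":[0,0,0],"jaw":0.2}]'
python3 -m creep '[{"translation":[-20,-30,-10],"angular":[0,0,0],"jaw":0.2},{"translation":[-40,-70,-20],"angular":[0,0,0],"jaw":0.2},{"translation":[-60,-110,-20],"angular":[0,0,0],"jaw":0.2},{"translation":[-70,-150,-20],"angular":[0,0,0],"jaw":0.2},{"translation":[-70,-190,-20],"angular":[0,0,0],"jaw":0.2},{"translation":[-70,-230,-20],"angular":[0,0,0],"jaw":0.2},{"translation":[-70,-265,-20],"angular":[0,0,0],"jaw":0.2},{"translation":[-70,-280,-20],"angular":[0,0,0],"jaw":0.2}]'
python3 - <<'E'
from h import *
import cv2
for n in("top","side"): cv2.imwrite(f"pics/{n}5.png",ctrl.get_image(n)[:,:,::-1])
a=cv2.imread("pics/side5.png")[165:355,235:445];b=cv2.imread("pics/top5.png")[165:315,190:450]
a=cv2.resize(a,(420,380),interpolation=cv2.INTER_CUBIC);b=cv2.resize(b,(380,219),interpolation=cv2.INTER_CUBIC)
c=np.zeros((380,800,3),np.uint8);c[:,:420]=a;c[:219,420:]=b;cv2.imwrite("pics/c5.png",c)
E
```

```text
t: 27.25
ee_pos: [469.5, 3.3, 183.4]
orientation: [3.137, 0.176, 0.002]
ft_force: [0.2, 0.4, 0.2]
width: 17.9
grasp_force: 0.0
t: 28.25
ee_pos: [368.8, 275.2, 201.7]
orientation: [-3.136, -0.179, -0.001]
ft_force: [-0.7, -0.6, -0.6]
width: 17.5
grasp_force: 0.0
```

View pics/c5.png

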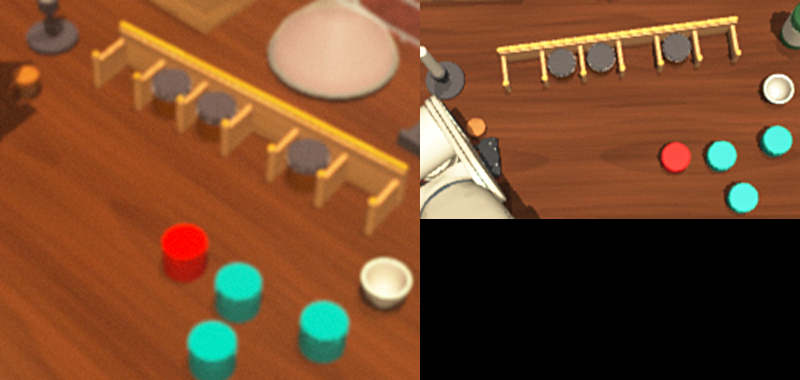

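The jar is home in the third gap (side crop 216,107; top crop 601,57), in line with its neighbours, and everything else stands where it was. The gripper is clear.

```bash
python3 -c "
from workcell import ctrl
print(ctrl.close_job())"
```

```text
the job is handed in; nothing more can be done
None
```

The job is handed in: I touched posts 1, 2 and 3 in order from the candlestick end, then slid the jar into the third gap until it stopped against the back board, with nothing else moved in the final pictures.

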